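# Sort the handful from the wash

### The arm

A 6-joint arm with a two-finger parallel gripper is mounted at the origin on the work surface. World frame = base frame: x ahead of the robot, y to its left, z up, the work surface at z = 0. Lengths are in m, angles in rad, forces in N, time in s.
With the tool pointing down it reaches from about 0.325 to 0.775 m from the base axis. Payload 5.5 kg.
Tool frame: the origin (TCP) lies at the very end of the fingers, on their centre line; the grasp point (between the pads) lies 19 mm behind it; z points along the fingers, y is the line along which they close (so a half turn about z gives the same grasp; the last joint's range is limited). The gripper opens to 85 mm and grips with 20 to 120 N. Pads are 22 mm wide; open, the fingers measure 114 mm over their backs; the gripper's body (76 mm by 85 mm) begins 54 mm behind the grasp point. The pads swing forward as they close: fully open they stand 13 mm farther back than shut.
Start: joints at [1.184, 0.091, 1.231, -0, 1.82, -0.057], TCP at [0.194, 0.568, 0.231] pointing down, gripper open.
Joint ranges: [-2.87, 2.87], [-0.86, 2.18], [0.17, 2.46], [-1.51, 4.65], [0.06, 2.69], [-2.65, 2.65]. Speed limits (rad/s): [2.57, 2.57, 3.01, 3.14, 3.14, 3.14].

### API

Orientations are given as a unit quaternion [x, y, z, w].
In Python, from bench import robot, optics, boxes_of, outline_of gives the robot as it stands. Calls block until the motion is done:
- robot.move_ptp(position, orientation): joint-space move of the TCP to a pose.
- robot.servo_line(position, attitude=None, v=0.15, max_force=None): straight line of the TCP; attitude=None keeps the orientation; v is the mean speed in m/s. With max_force (N) it stops when the force on the tool has changed by that much, and returns True; else False.
- robot.movej(angles): joint-space move.
- robot.command_gripper(opening, squeeze=None): finger opening in m; squeeze is the grip in N (None keeps the last); returns when the fingers have stopped.
- robot.hold(seconds).
- robot.solve_ik(position, orientation): joint angles nearest the present ones, or None.
- optics.get_image(name): name is "scene" or "top" or "wrist"; returns a dict with "color" (480x640x3 uint8, blue, green, red), "fx", "fy", "cx", "cy" (pixels), "dist_coeffs" ([k1, k2, p1, p2, k3] as OpenCV has them; the pictures are not rectified), "origin" and "orientation" of the camera in the world; the wrist camera has in their place "T_tool_cam" (4x4, takes a point from camera to tool coordinates, whose origin is the TCP and whose axes are the flange's). Camera axes: x right, y down, z forward; pixel columns grow to the right and rows downward; lengths in m; the calibration is good to about 2 mm. A picture is of the moment at which its call begins: read the wrist's pose just before it. There is no depth.
A pose or a line that the arm cannot do raises robot.Unreachable and nothing moves.
- robot.finish_job(): hands the job in; it is judged then, once.
Trained networks look in the newest picture that a camera, given by its name, has taken for a name from the list of things; names that differ only in an ending like _2 or _b are one class to them, and where a whole thing is asked for, a point or a joint stands for the part that bears it (a point fixed in the world has none). Each returns a list of dicts, best first, with "p" (0 to 1); they miss things now and then, are a little off and sometimes report something else, mostly with a low value. They report only what shows in the picture. A call takes as long as a camera call. They do not tell look-alikes from the thing itself.
- boxes_of(camera, name): "rect" ([left, top, right, bottom] in pixels, round what is visible of it).
- outline_of(camera, name): "region" (480x640 bool, what is visible of it) and "rect" ([left, top, right, bottom] in pixels, round what is visible of it).
Readings, each from a call of its own:
- robot.read_t(): time.
- robot.read_joint_positions(): joint angles.
- robot.read_dq(): joint speeds.
- robot.read_effort(): joint torques, N m.
- robot.read_tcp_pos(): TCP position.
- robot.read_tool_rot(): TCP orientation.
- robot.read_ft_force(): force on the tool from outside, world axes, zero at the start.
- robot.read_wrist_torque(): the same for the moment, N m.
- robot.read_width(): finger opening in m.
- robot.read_finger_force(): force on a finger pad.
Only numpy, scipy, OpenCV 4.12 (cv2) and the standard library are available. Lean on these libraries where they do the work, as an engineer would, in place of code of your own. Each camera call takes 0.05 s, during which the arm holds its last target. There are 200 camera calls.

### The job

Sort the things that came out of the wash: lay the two clothes pegs flat on the bottom of the peg box, side by side and in line with the ones already in it, put the car key fob and the lighter flat inside the green dish, and stand the dosing cup upright on the middle of the blue tub's lid. Let go of everything, leave the box, dish and tub standing level, and do not shift the soap or the brush.

Things in the scene. Friction and masses are not known exactly. Their poses are not given: they have to be found in the camera images.
- peg_a: One of two like pegs: a purple plastic spring clothes peg lying on its side, 78 long (x), 12 high. Origin: centre of its underside. Its jaws lie closed together from x = -3 to +39 mm as one parallel-sided bar 17 wide (grip there, about 14 mm ahead of the origin); its handle ends spread to 26 wide at x = -39. 10 to 17 g.
- peg_b: The other peg: a purple plastic spring clothes peg lying on its side, 78 long (x), 12 high. Origin: centre of its underside. Its jaws lie closed together from x = -3 to +39 mm as one parallel-sided bar 17 wide (grip there, about 14 mm ahead of the origin); its handle ends spread to 26 wide at x = -39. 10 to 17 g.
- key_fob: A black car key fob lying buttons up, 60 long (x), 36 wide (y), 14 thick (z), with a steel ring loop that stands out a further 13 mm at its +x end. Origin: centre of the underside of the 60 x 36 shell. 38 to 63 g.
- lighter: A pocket lighter lying flat: cream plastic body with steel hood and spark wheel at its +x end; 80 long (x), 24 wide (y), 12 thick (z). Origin: centre of its underside. 19 to 31 g.
- dosing_cup: The white plastic measuring cup for the detergent, standing mouth up: 45 tall, 47 across at the foot and 52 across at the rim, hollow, wall 2.5. Origin: centre of its underside; z is its axis. 25 to 42 g.
- peg_box: Open lever-lock plastic box for pegs (its lid lies apart): outside 110 (x) by 180 (y) by 58 tall, walls and floor 4 thick. Origin: centre of its underside. Two such pegs already lie on its floor along x, side by side at the -y end (y = -85 to -27 mm); the floor from y = -27 to +86 mm is free. Loose, 0.45 kg.
- dish: The round green ceramic dish for what is found in pockets: 180 across the rim, 30 tall, flat inner floor 136 across, 6 mm above the counter, sides sloping outward. Origin: centre of its underside. Loose, 0.5 kg.
- tub: The closed blue screw-top detergent tub: 92 tall, flat round lid 106 across. Origin: centre of its underside; z is its axis, so the lid's top is at z = 92 mm. Loose, 0.95 kg.
- soap: A bystander: bar of cream soap lying flat among the things, 70 (x) by 45 (y) by 24 tall. Origin: centre of its underside.
- brush: A bystander: small wooden scrubbing brush, bristles down, among the things, 85 (x) by 36 (y) by 32 tall. Origin: centre of its underside.
Things that resemble listed ones, but are neither listed nor needed, are in the scene too. What is shaped like the peg_a but yellow is not meant.

How it is judged:
At the end, for the whole second after the job is handed in: Pegs on the box floor (origin under 11 mm up in the box, flat to 0.15 rad, along box x to 0.3 rad); fob and lighter in the dish (within 58 mm of centre, under 30 mm up, tilt under 0.4); cup upright (0.1 rad) on the tub lid, within 15 mm of middle; box, dish, tub level (0.08); all at rest (x of peg_a in the frame of peg_box between -0.03 and 0.03 m and y of peg_a in the frame of peg_box between -0.085 and 0.085 m and z of peg_a in the frame of peg_box between -0.002 and 0.011 m and angle between the x axis of each of peg_a, peg_b and the x axis of peg_box, either way round below 0.3 rad and angle between the z axis of each of peg_a, peg_b and the z axis of peg_box, either way round below 0.15 rad and x of peg_b in the frame of peg_box between -0.03 and 0.03 m and y of peg_b in the frame of peg_box between -0.085 and 0.085 m and z of peg_b in the frame of peg_box between -0.002 and 0.011 m and horizontal distance between each of key_fob, lighter and dish below 0.058 m and angle between each of key_fob, lighter's own z axis and vertical below 0.4 rad and z of key_fob in the frame of dish between 0 and 0.03 m and z of lighter in the frame of dish between 0 and 0.03 m and horizontal distance between dosing_cup and tub below 0.015 m and angle between dosing_cup's own z axis and vertical below 0.1 rad and z of dosing_cup in the frame of tub between 0.088 and 0.097 m and angle between each of peg_box, dish, tub's own z axis and vertical below 0.08 rad and linear speed of each of peg_a, peg_b, key_fob, lighter, dosing_cup below 0.02 m/s); the robot touches nothing.
It fails at once if the soap is shifted by more than 25 mm (distance of soap from where it was at the start of the episode above 0.025 m).
It fails at once if the brush is shifted by more than 25 mm (distance of brush from where it was at the start of the episode above 0.025 m).
It also fails if it takes over 138 s, if anything falls off the work surface, if the arm or the gripper's body presses on something with over 40 N, if the wrist force passes 120 N, or if a joint passes its speed limit or range.

## Working session

There is one attempt and no reset: what is moved stays moved. The work goes in short steps, each a Python script; the robot and the scene stay as the last script left them, time stands still between calls to the robot, and variables do not carry over. Pictures are saved under pics/ and viewed, at most 14 in all, crops included, and the job is handed in when it is done.

```bash
ls; mkdir -p pics
cat > h.py <<'E'
import numpy as np, cv2
from scipy.spatial.transform import Rotation as R
from bench import robot, optics, boxes_of, outline_of
def cam(name):
    p=robot.read_tcp_pos(); q=robot.read_tool_rot()
    im=optics.get_image(name)
    K=np.array([[im['fx'],0,im['cx']],[0,im['fy'],im['cy']],[0,0,1.]]); d=np.array(im['dist_coeffs'],float)
    if 'T_tool_cam' in im:
        T=np.eye(4);T[:3,:3]=R.from_quat(q).as_matrix();T[:3,3]=p
        T=T@np.array(im['T_tool_cam']); o,M=T[:3,3],T[:3,:3]
    else:
        o=np.array(im['origin']); r=np.array(im['orientation']); M=r if r.shape==(3,3) else R.from_quat(r).as_matrix()
    return dict(img=im['color'],K=K,d=d,o=o,M=M)
def onplane(c,uv,z):
    uv=np.array(uv,float).reshape(-1,1,2)
    n=cv2.undistortPoints(uv,c['K'],c['d']).reshape(-1,2)
    r=np.c_[n,np.ones(len(n))]@c['M'].T
    return c['o']+r*((z-c['o'][2])/r[:,2])[:,None]
def ray(c,uv):
    a=onplane(c,uv,0.)[0]-c['o']; return c['o'],a/np.linalg.norm(a)
def tri(c1,u1,c2,u2):
    o1,d1=ray(c1,u1);o2,d2=ray(c2,u2)
    A=np.c_[d1,-d2]; s=np.linalg.lstsq(A,o2-o1,rcond=None)[0]
    a=o1+d1*s[0];b=o2+d2*s[1]; return (a+b)/2,np.linalg.norm(a-b)
def proj(c,P):
    rv=cv2.Rodrigues(c['M'].T)[0]; t=-c['M'].T@c['o']
    return cv2.projectPoints(np.array(P,float).reshape(-1,1,3),rv,t,c['K'],c['d'])[0].reshape(-1,2)
def down(yaw): # tool down; tool y axis (closing) at angle yaw in world
    y=np.array([np.cos(yaw),np.sin(yaw),0]);z=np.array([0,0,-1.]);x=np.cross(y,z)
    return R.from_matrix(np.c_[x,y,z]).as_quat()
E
cat > a.py <<'E'
from h import *
print(robot.read_t(),robot.read_tool_rot())
names="peg_a key_fob lighter dosing_cup peg_box dish tub soap brush".split()
for n in ['top','scene']:
    c=cam(n); cv2.imwrite(f'pics/{n}0.png',c['img']); print(n,c['o'].round(3),c['M'].round(2).tolist())
    for k in names:
        for b in outline_of(n,k):
            m=b['region'].astype(np.uint8); M=cv2.moments(m,True)
            if M['m00']==0: continue
            ce=[M['m10']/M['m00'],M['m01']/M['m00']]
            print(k,round(b['p'],2),np.round(b['rect']).astype(int).tolist(),np.round(ce).tolist(),onplane(c,ce,.0)[0].round(3)[:2])
E
python3 a.py
```

```text
pics
0.0 [ 1.64185339e-01  9.86429023e-01 -9.53763268e-04 -2.16214154e-04]
top [ 0.317 -0.     1.111] [[0.0, -0.97, 0.24], [-1.0, -0.0, -0.01], [0.01, -0.24, -0.97]]
peg_a 0.75 [203, 195, 218, 236] [209.0, 216.0] [0.622 0.196]
peg_a 0.72 [204, 296, 246, 308] [224.0, 303.0] [0.444 0.158]
peg_a 0.65 [245, 152, 259, 189] [252.0, 172.0] [0.718 0.11 ]
peg_a 0.4 [384, 208, 419, 241] [400.0, 223.0] [ 0.609 -0.196]
key_fob 0.94 [382, 212, 417, 241] [400.0, 224.0] [ 0.608 -0.196]
lighter 0.91 [366, 285, 400, 321] [382.0, 302.0] [ 0.446 -0.156]
dosing_cup 0.93 [296, 280, 322, 306] [307.0, 292.0] [ 0.466 -0.006]
dosing_cup 0.43 [46, 246, 159, 320] [102.0, 282.0] [0.484 0.407]
peg_box 0.84 [49, 246, 160, 322] [102.0, 282.0] [0.484 0.405]
dish 0.87 [451, 235, 538, 328] [496.0, 280.0] [ 0.491 -0.386]
tub 0.94 [288, 171, 341, 234] [313.0, 202.0] [ 0.654 -0.017]
soap 0.91 [238, 232, 263, 275] [250.0, 253.0] [0.546 0.109]
brush 0.78 [348, 236, 368, 278] [357.0, 256.0] [ 0.541 -0.108]
scene [ 1.212 -0.384  0.991] [[0.51, 0.68, -0.52], [0.86, -0.39, 0.33], [0.02, -0.62, -0.79]]
peg_a 0.81 [392, 266, 425, 294] [407.0, 279.0] [0.715 0.113]
peg_a 0.56 [336, 166, 372, 190] [352.0, 180.0] [0.436 0.162]
key_fob 0.65 [222, 293, 258, 315] [239.0, 303.0] [ 0.6   -0.193]
key_fob 0.53 [201, 228, 238, 246] [221.0, 236.0] [ 0.437 -0.155]
lighter 0.93 [205, 226, 242, 247] [222.0, 236.0] [ 0.438 -0.153]
lighter 0.15 [301, 225, 360, 296] [329.0, 259.0] [0.598 0.005]
dosing_cup 0.57 [279, 189, 306, 225] [290.0, 207.0] [0.439 0.005]
peg_box 0.96 [400, 112, 492, 182] [446.0, 146.0] [0.452 0.412]
dish 0.94 [77, 252, 170, 336] [124.0, 292.0] [ 0.468 -0.377]
dish 0.51 [277, 190, 303, 224] [290.0, 207.0] [0.438 0.005]
tub 0.95 [299, 225, 358, 295] [328.0, 260.0] [0.598 0.005]
soap 0.73 [345, 202, 374, 235] [357.0, 217.0] [0.532 0.115]
```

View pics/top0.png

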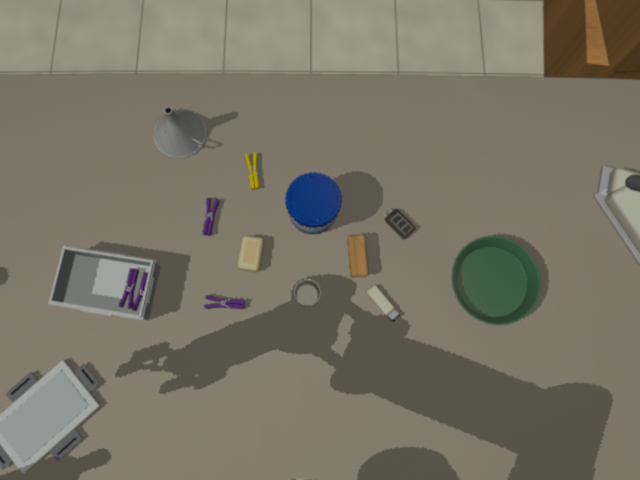

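View pics/scene0.png

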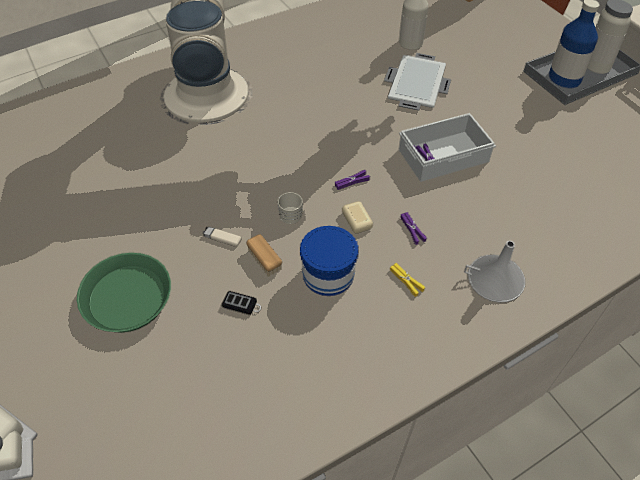

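Top view, candidates: purple pegs at (210,216) and (224,303). The yellow peg at (252,172) and the two purple pegs already in the box at (129,288) and (140,290) are not wanted. The white cup is at (307,292); the funnel at (180,130) is not a cup. Fob (400,224), lighter (382,302), box (102,282), dish (496,280) and tub (313,202) are each the only one of their kind; the box lid at lower left is not needed. Next, close wrist views.

```bash
cat > b.py <<'E'
from h import *
import pickle
V=[(.46,.38,.36),(.50,.20,.33),(.50,.12,.33),(.48,-.06,.33),(.48,-.14,.33),(.46,-.34,.36)]
out=[];sh=[]
for i,p in enumerate(V):
    try: robot.move_ptp(p,down(np.arctan2(p[1],p[0])+np.pi/2))
    except Exception as e: print(p,repr(e)); continue
    robot.hold(.15); c=cam('wrist'); c['det']={}
    for k in "peg_a key_fob lighter dosing_cup peg_box dish tub soap brush".split():
        c['det'][k]=[b for b in outline_of('wrist',k) if b['p']>.35]
    out.append(c); sh.append(cv2.resize(c['img'],(266,200),interpolation=cv2.INTER_AREA)); 
    cv2.imwrite(f'pics/w{i}.png',c['img'])
    print(i,robot.read_tcp_pos().round(3),'cam',c['o'].round(3),c['M'][:,2].round(2),robot.read_t())
    for k,bs in c['det'].items():
        for b in bs:
            m=b['region'].astype(np.uint8)
            ys,xs=np.nonzero(m)
            if len(xs)<30: continue
            P=onplane(c,np.c_[xs,ys],.012)[:,:2]
            (ce,s,a)=cv2.minAreaRect((P*1000).astype(np.float32))
            print('  ',k,round(b['p'],2),np.round(b['rect']).astype(int).tolist(),'c',np.round(ce),'s',np.round(s),round(a),'med',np.median(P,0).round(3))
pickle.dump(out,open('v.pkl','wb'))
cv2.imwrite('pics/sheet.png',np.vstack([np.hstack(sh[i:i+3]) for i in (0,3)]))
E
python3 b.py
```

```text
0 [0.46 0.38 0.36] cam [0.401 0.332 0.502] [ 0.23  0.19 -0.95] 3.05
   peg_a 0.86 [60, 184, 87, 233] c [713. 113.] s [80. 28.] 6 med [0.712 0.111]
   peg_a 0.84 [173, 46, 226, 101] c [440. 158.] s [82. 27.] 84 med [0.44  0.159]
   peg_a 0.76 [131, 173, 177, 213] c [617. 196.] s [25. 80.] 79 med [0.614 0.196]
   peg_box 0.8 [235, 119, 396, 283] c [482. 391.] s [205. 131.] 81 med [0.481 0.394]
   tub 0.97 [0, 67, 61, 148] c [635.  -8.] s [117.  93.] 27 med [ 0.628 -0.015]
   soap 0.71 [57, 0, 112, 24] c [474.  -7.] s [31. 77.] 35 med [ 0.47  -0.003]
   soap 0.69 [101, 81, 156, 138] c [541. 106.] s [50. 74.] 81 med [0.54  0.106]
   brush 0.98 [0, 0, 30, 40] c [541. -88.] s [52. 44.] 31 med [ 0.539 -0.093]
1 [0.5  0.2  0.33] cam [0.429 0.173 0.472] [ 0.28  0.11 -0.95] 4.475
   peg_a 0.63 [69, 95, 115, 165] c [ 538. -109.] s [87. 50.] 4 med [ 0.536 -0.11 ]
   peg_a 0.58 [275, 118, 335, 159] c [441. 156.] s [77. 25.] 85 med [0.441 0.153]
   peg_a 0.5 [208, 278, 219, 301] c [693. 106.] s [40. 19.] 8 med [0.692 0.106]
   key_fob 0.83 [10, 134, 48, 181] c [ 603. -192.] s [60. 41.] 43 med [ 0.
[... 3988 characters left out ...]
] [ 0.24 -0.18 -0.95] 9.4833
   key_fob 0.82 [439, 196, 484, 224] c [ 606. -193.] s [69. 37.] 43 med [ 0.603 -0.196]
   lighter 0.68 [392, 86, 456, 117] c [ 443. -158.] s [79. 24.] 39 med [ 0.443 -0.158]
   dosing_cup 0.92 [503, 11, 557, 61] c [461.   3.] s [77. 54.] 73 med [0.461 0.004]
   dish 0.85 [245, 160, 372, 282] c [ 490. -381.] s [185. 184.] 56 med [ 0.486 -0.377]
   dish 0.49 [597, 20, 640, 79] c [542. 107.] s [58. 74.] 83 med [0.54  0.106]
   tub 0.94 [541, 113, 639, 199] c [658.   2.] s [162. 125.] 63 med [0.651 0.008]
   soap 0.69 [601, 19, 640, 79] c [541. 107.] s [57. 72.] 84 med [0.54  0.106]
   brush 0.79 [464, 100, 518, 165] c [ 539. -104.] s [90. 45.] 4 med [ 0.537 -0.104]
```

View pics/sheet.png

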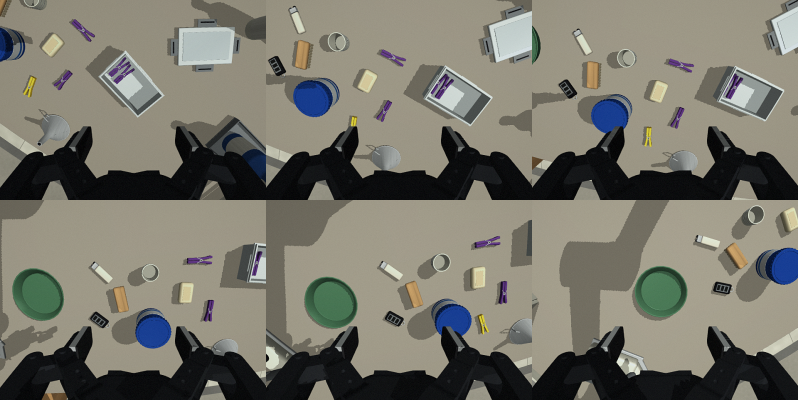

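```bash
cat > fit.py <<'E'
from h import *
import pickle,sys
from scipy.optimize import minimize
def bx(l,w,h): return np.array([[a*l/2,b*w/2,c*h] for a in(-1,1) for b in(-1,1) for c in(0,1)])
def cyl(rs): # (r,z)
    t=np.linspace(0,2*np.pi,40,endpoint=False); return np.vstack([np.c_[r*np.cos(t),r*np.sin(t),0*t+z] for r,z in rs])
peg=np.array([[x,y,z] for x,w in((-.039,.026),(-.003,.019),(.039,.017)) for y in(-w/2,w/2) for z in(0,.012)])
fob=np.vstack([bx(.06,.036,.014),[[.043,-.006,.006],[.043,.006,.006]]])
MOD=dict(peg_a=peg,key_fob=fob,lighter=bx(.08,.024,.012),dosing_cup=cyl([(.0235,0),(.026,.045)]),peg_box=bx(.11,.18,.058),
 dish=cyl([(.068,0),(.09,.03)]),tub=cyl([(.047,.02),(.053,.075),(.053,.092)]),soap=bx(.07,.045,.024),brush=bx(.085,.036,.032))
def fit(views,name,x0,free_z=True):
    """views: list of (cam,mask)"""
    def cost(p):
        c_,s_=np.cos(p[3]),np.sin(p[3]); P=MOD[name]@np.array([[c_,s_,0],[-s_,c_,0],[0,0,1]])+[p[0],p[1],p[2] if free_z else 0]
        t=0
        for c,m in views:
            h=cv2.convexHull(proj(c,P).astype(np.float32)); r=np.zeros(m.shape,np.uint8)
            cv2.fillConvexPoly(r,np.round(h*16).astype(np.int32),1,shift=4)
            t+=1-(r&m).sum()/max(1,(r|m).sum())
        return t/len(views)
    x0=np.array(x0,float); S=np.vstack([x0]+[x0+d for d in np.diag([.012,.012,.01,.25])])
    r=minimize(cost,x0,method='Nelder-Mead',options=dict(initial_simplex=S,xatol=2e-4,fatol=1e-4,maxiter=250))
    return r.x,r.fun
def hullmask(b,hull): 
    m=b['region'].astype(np.uint8)
    if hull:
        ys,xs=np.nonzero(m); h=cv2.convexHull(np.c_[xs,ys].astype(np.int32)); m=np.zeros_like(m); cv2.fillConvexPoly(m,h,1)
    return m
if __name__=='__main__':
    V=pickle.load(open('v.pkl','rb'))
    J=[('peg_a','pA',(.617,.193),[79,-101]),('peg_a','pB',(.441,.155),[84,-96]),('key_fob','fob',(.606,-.192),[45,-135,135,-45]),('lighter','lighter',(.443,-.155),[38,-52]),
     ('dosing_cup','cup',(.461,-.005),[0]),('peg_box','box',(.475,.395),[0,-8]),('dish','dish',(.488,-.383),[0]),('tub','tub',(.645,-.012),[0])]
    res={}
    for k,lab,xy,yaws in J:
        vs=[]
        for c in V:
            for b in c['det'][k]:
                ys,xs=np.nonzero(b['region'])
                if len(xs)<30 or xs.min()<3 or xs.max()>636 or ys.min()<3 or ys.max()>320: continue
                g=np.median(onplane(c,np.c_[xs,ys],.012)[:,:2],0)
                if np.linalg.norm(g-xy)<.04: vs.append((c,hullmask(b,k!='dosing_cup'))); break
        best=[]
        for y in yaws:
            x,f=fit(vs,k,[*xy,0,np.radians(y)]); best.append((f,x))
        for f,x in sorted(best,key=lambda t:t[0])[:2]: print(lab,len(vs),'1-IoU',round(f,3),'xyz',x[:3].round(4),'yaw',round(np.degrees(x[3]),1))
        res[lab]=min(best,key=lambda t:t[0])[1]
    pickle.dump(res,open('res.pkl','wb'))
E
python3 fit.py
python3 - <<'E'
import cv2,numpy as np
a=cv2.imread('pics/w2.png'); b=cv2.imread('pics/w3.png')
f=lambda i,x,y,w,h:cv2.resize(i[y:y+h,x:x+w],(400,300),interpolation=cv2.INTER_CUBIC)
cv2.imwrite('pics/crop.png',np.vstack([np.hstack([f(a,310,120,120,90),f(a,290,235,120,90)]),np.hstack([f(b,185,235,120,90),f(a,440,160,200,150)])]))
E
```

```text
pA 4 1-IoU 0.098 xyz [0.6181 0.1926 0.0021] yaw 173.4
pA 4 1-IoU 0.182 xyz [ 0.6212  0.1938 -0.0024] yaw -7.7
pB 5 1-IoU 0.07 xyz [ 0.4419  0.1559 -0.0016] yaw -94.1
pB 5 1-IoU 0.214 xyz [ 0.442   0.1562 -0.0007] yaw 87.8
fob 5 1-IoU 0.183 xyz [ 0.605  -0.1964 -0.0034] yaw 38.6
fob 5 1-IoU 0.183 xyz [ 0.6057 -0.1969 -0.005 ] yaw 44.6
lighter 5 1-IoU 0.121 xyz [ 0.4441 -0.1562 -0.0029] yaw 38.3
lighter 5 1-IoU 0.13 xyz [ 0.4434 -0.1579 -0.0064] yaw 40.2
cup 5 1-IoU 0.046 xyz [ 0.4593 -0.0061 -0.0027] yaw 14.2
box 3 1-IoU 0.048 xyz [0.4741 0.3832 0.0071] yaw -8.5
box 3 1-IoU 0.049 xyz [0.4737 0.3832 0.0091] yaw -8.5
dish 3 1-IoU 0.011 xyz [ 0.4871 -0.3777 -0.0022] yaw 5.9
tub 2 1-IoU 0.058 xyz [ 0.624  -0.0109  0.0075] yaw 15.2
```

View pics/crop.png

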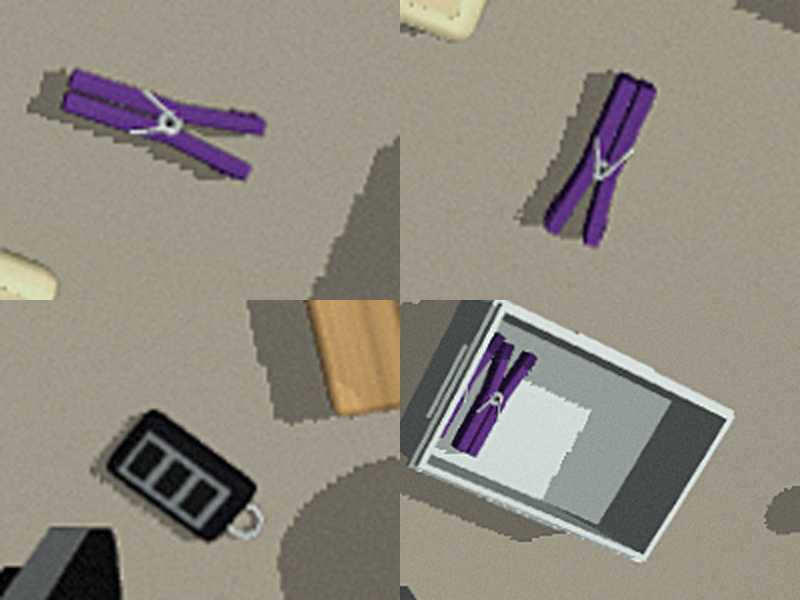

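The crops confirm the directions: peg B's jaws point to −y, peg A's point to −x, and the fob ring points to +x+y. The fitted heights are all within about 8 mm of the counter. The box's free floor is at its +y end. I'll pick pegs A and B first and compute the lid centre from the stored views.

```bash
cat > act.py <<'E'
from h import *
H=.20
def go(pos,yaw,both=True):
    q=robot.read_joint_positions(); best=None
    for a in ([yaw,yaw+np.pi] if both else [yaw]):
        s=robot.solve_ik(pos,down(a))
        if s is not None:
            d=abs(s[5]-q[5])+(5 if abs(s[5])>2.5 else 0)
            if best is None or d<best[0]: best=(d,a)
    if best is None: raise RuntimeError('no ik')
    return best[1]
def pick(xy,yaw,z,op,sq=30):
    a=go([*xy,z],yaw); robot.command_gripper(op)
    robot.move_ptp([*xy,max(z+.07,.1)],down(a))
    f=robot.servo_line([*xy,z],down(a),v=.12,max_force=15)
    z0=robot.read_tcp_pos()[2]; robot.command_gripper(0,sq); w=robot.read_width()
    robot.servo_line([*xy,H],v=.25)
    print('pick stop',f,'z',z0.round(4),'w',round(w,4),'w lifted',round(robot.read_width(),4),'F',np.round(robot.read_finger_force(),1),'t',round(robot.read_t(),1))
    return a
def place(xy,a,z,op,hz=H):
    robot.move_ptp([*xy,hz],down(a))
    robot.servo_line([*xy,z+.02],v=.25)
    f=robot.servo_line([*xy,z],v=.06,max_force=6)
    print('place contact',f,'z',robot.read_tcp_pos().round(4),'w',round(robot.read_width(),4))
    robot.command_gripper(op); robot.servo_line([*xy,hz],v=.25); print('t',round(robot.read_t(),1))
E
cat > lid.py <<'E'
from h import *
import pickle
def lid(c,show=''):
    h=cv2.cvtColor(c['img'],cv2.COLOR_BGR2HSV)
    m=((abs(h[...,0].astype(int)-113)<9)&(h[...,1]>170)&(h[...,2]>115)).astype(np.uint8)
    m=cv2.morphologyEx(m,cv2.MORPH_OPEN,np.ones((5,5)))
    cs=cv2.findContours(m,0,2)[0]
    if not cs: return
    k=max(cs,key=cv2.contourArea); P=onplane(c,k.reshape(-1,2),.092)[:,:2]
    if cv2.contourArea(k)>800:
        e=cv2.fitEllipse((P*1000).astype(np.float32)); print(show,np.round(e[0],1),np.round(e[1],1))
for i,c in enumerate(pickle.load(open('v.pkl','rb'))): lid(c,i)
for n in('top','scene'): lid(cam(n),n)
E
python3 lid.py
cat > pegs.py <<'E'
from act import *
bc=np.array([.474,.383]);by=np.radians(-8.5)
def do(org,phi,yb):
    org=np.array(org);phi=np.radians(phi); xy=org+.014*np.array([np.cos(phi),np.sin(phi)])
    a=pick(xy,phi-np.pi/2,.004,.042)
    s=np.sign(np.cos(a+np.pi/2-phi))
    t=bc+yb*np.array([-np.sin(by),np.cos(by)])
    b=go([*t,.2],by+np.pi/2); j=b+np.pi/2+(0 if s>0 else np.pi)
    place(t+.014*np.array([np.cos(j),np.sin(j)]),b,.0095,.032)
do((.618,.1925),173.4,.046)
do((.442,.156),-94.1,.006)
c=cam('wrist'); cv2.imwrite('pics/box1.png',c['img'])
E
python3 pegs.py
```

```text
1 [632.2 -13. ] [ 90.3 101.6]
2 [627.7 -16.5] [ 90.7 100.8]
3 [628.8 -14.6] [91.  98.7]
4 [623.7 -14.2] [84.7 96.3]
5 [629.6 -19.2] [ 89.9 101.3]
scene [631.3 -16.2] [88.2 89.2]
pick stop False z 0.0052 w 0.0155 w lifted 0.0156 F 30.6 t 14.5
place contact True z [0.4671 0.4307 0.0088] w 0.0154
t 18.0
pick stop False z 0.0049 w 0.0156 w lifted 0.0157 F 30.7 t 21.7
place contact True z [0.4888 0.3869 0.0086] w 0.0157
t 25.2
```

```bash
cat > l.py <<'E'
from act import *
p=(.44,.30,.34); robot.move_ptp(p,down(np.arctan2(p[1],p[0])+np.pi/2)); robot.hold(.15)
c=cam('wrist'); cv2.imwrite('pics/box2.png',c['img'])
c=cam('top'); cv2.imwrite('pics/t2.png',cv2.resize(c['img'][140:340,30:330],(800,533),interpolation=cv2.INTER_CUBIC))
print(robot.read_t())
E
python3 l.py
```

```text
26.3
```

View pics/box2.png

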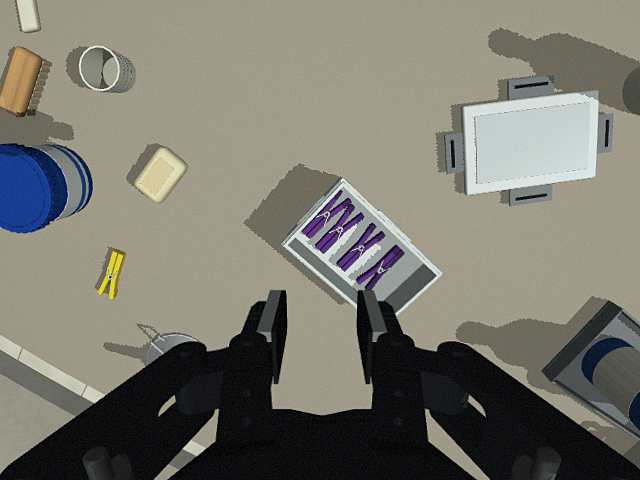

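The box (centre ~(360,250)) now holds four parallel pegs side by side, all flat. Next the fob and lighter.

```bash
cat > fl.py <<'E'
from act import *
d=np.array([.4875,-.378]); e=np.radians(52); u=np.array([np.cos(e),np.sin(e)])
pick((.604,-.1955),np.radians(43+90),.004,.062)
place(d-.022*u,go([*d,.2],e),.0115,.046)
pick((.4437,-.1565),np.radians(38.5+90),.004,.048)
place(d+.030*u,go([*d,.2],e),.0115,.033)
p=(.46,-.30,.34); robot.move_ptp(p,down(np.arctan2(p[1],p[0])+np.pi/2)); robot.hold(.15)
c=cam('wrist'); cv2.imwrite('pics/d2.png',c['img'])
p=(.53,-.012,.36); robot.move_ptp(p,down(np.pi/2)); robot.hold(.15)
c=cam('wrist'); cv2.imwrite('pics/tub2.png',c['img']); import pickle
c['det']={'tub':outline_of('wrist','tub'),'cup':outline_of('wrist','dosing_cup')};pickle.dump(c,open('tub.pkl','wb'))
cv2.imwrite('pics/both.png',np.hstack([cv2.imread('pics/d2.png')[60:360,160:560],c['img'][60:360,120:520]]))
from lid import lid; lid(c,'hover'); print(robot.read_t())
E
python3 fl.py
```

```text
pick stop False z 0.0052 w 0.0351 w lifted 0.0347 F 30.7 t 31.0
place contact True z [ 0.4741 -0.3955  0.0111] w 0.0352
t 34.4
pick stop False z 0.0049 w 0.0228 w lifted 0.0231 F 29.6 t 37.8
place contact True z [ 0.5061 -0.3544  0.0108] w 0.0229
t 41.2
1 [632.2 -13. ] [ 90.3 101.6]
2 [627.7 -16.5] [ 90.7 100.8]
3 [628.8 -14.6] [91.  98.7]
4 [623.7 -14.2] [84.7 96.3]
5 [629.6 -19.2] [ 89.9 101.3]
scene [631.4 -16.4] [88.1 89.2]
hover [630.1 -14.2] [92.7 99. ]
45.675
```

View pics/both.png

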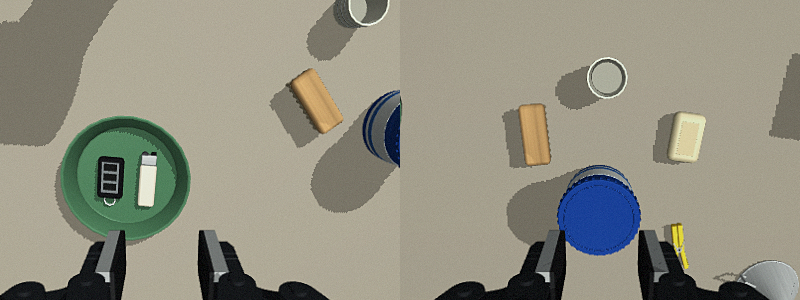

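The fob and lighter lie flat in the dish at (110,178) and (148,180). The lid is fully in view around (599,216), and the cup rim is at (607,77). I'll solve both from these points and check them against the top camera.

```bash
cat > m.py <<'E'
from h import *
import pickle
from scipy.optimize import least_squares
c=pickle.load(open('tub.pkl','rb'))
P=onplane(c,[[278,276],[360,276],[319,315]],.092)[:,:2]; print(P.round(4),np.linalg.norm(P[0]-P[1]))
f=lambda x:np.linalg.norm(P-x,axis=1)-.053
print('lid circ',least_squares(f,P.mean(0)).x)
Q=onplane(c,[[327-20.5,137],[327+20.5,137],[327,137]],.045); print('rim',Q.round(4),'d',np.linalg.norm(Q[0]-Q[1]))
t=cam('top')
V=pickle.load(open('v.pkl','rb'))
from fit import *
res=pickle.load(open('res.pkl','rb'));print(res['cup'],res['tub'])
T=outline_of('top','tub')[0]['region']; ys,xs=np.nonzero(T); print('top tub px',xs.min(),xs.max(),ys.min())
l=onplane(t,[[xs.min(),202],[xs.max()+1,202]],.092)
print('top lid sides',l.round(4))
h=cv2.fitEllipse(cv2.findContours(cv2.inRange(cv2.cvtColor(t['img'][165:230,280:345],cv2.COLOR_BGR2HSV),(105,150,60),(125,255,255)),0,2)[0][0]);print(h)
u=np.array(h[0])+[280,165]; print('top centre',onplane(t,u,.092)[0].round(4)); print('tri',tri(t,u,c,[319,276]))
E
python3 m.py
```

```text
[[ 0.6279 -0.069 ]
 [ 0.6283  0.0356]
 [ 0.684  -0.017 ]] 0.10453415928844376
lid circ [ 0.63109707 -0.01669679]
rim [[ 0.4582 -0.0319  0.045 ]
 [ 0.4584  0.02    0.045 ]
 [ 0.4583 -0.0059  0.045 ]] d 0.05185446868360321
[ 0.45933012 -0.00607167 -0.00269036  0.24743741] [ 0.62402915 -0.01092509  0.00754616  0.26481713]
top tub px 287 338 208
top lid sides [[ 0.6253  0.0332  0.092 ]
 [ 0.6258 -0.0655  0.092 ]]
((32.68251419067383, 49.57324981689453), (21.23859977722168, 46.22630310058594), 89.23825073242188)
top centre [ 0.6008 -0.0156  0.092 ]
tri (array([ 0.54886069, -0.01391951,  0.27834015]), np.float64(0.0022864442148818826))
```

```bash
cat > cup.py <<'E'
from act import *
import pickle
t=cam('top'); t['img']=cv2.imread('pics/top0.png'); w=pickle.load(open('tub.pkl','rb'))
print('tri lid',tri(t,[313.5,200],w,[319,276]),'tri cup rim',tri(t,[307.5,292],w,[327,137]))
a=pick((.459,-.006),np.pi/2,.018,.085,25)
place((.630,-.016),a,.109,.085,.24)
p=(.53,-.012,.36); robot.move_ptp(p,down(np.pi/2)); robot.hold(.3)
c=cam('wrist'); s=cam('scene')
cv2.imwrite('pics/cup2.png',np.hstack([c['img'][60:360,120:520],cv2.resize(s['img'][180:330,200:400],(400,300),interpolation=cv2.INTER_CUBIC)]))
print(robot.read_t())
E
python3 cup.py
```

```text
tri lid (array([ 0.63314168, -0.01704044,  0.08006135]), np.float64(0.0005162305974607248)) tri cup rim (array([ 0.45813763, -0.00633578,  0.06160595]), np.float64(0.00026105314789471494))
pick stop False z 0.019 w 0.0499 w lifted 0.0502 F 26.0 t 49.6
place contact True z [ 0.6309 -0.0162  0.1102] w 0.0495
t 52.4
53.4667
```

View pics/cup2.png

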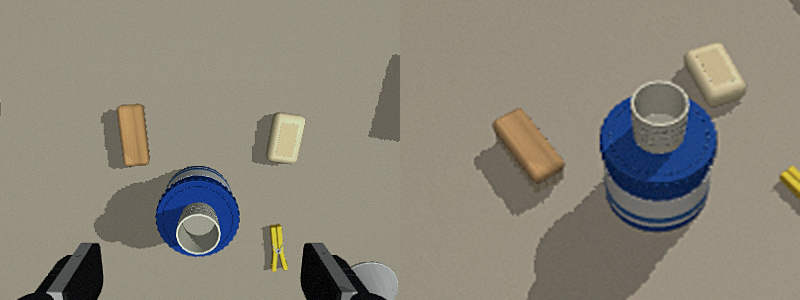

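The cup stands upright on the middle of the lid (right crop, foot ~(660,140), lid centre ~(659,145)). The soap and brush haven't moved. Handing in.

```bash
python3 -c "
from h import *
print(robot.finish_job())"
```

```text
the job is handed in; nothing more can be done
None
```

I handed the job in at about 54 s: in the last pictures both pegs lie flat in line in the box, the fob and lighter lie flat in the dish, and the cup stands mid-lid on the tub; no verdict came back.

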